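# Wipe the chips off the sawing board

### The arm

A 6-joint arm with a two-finger parallel gripper is mounted at the origin on a cart in front of the work surface, level with it; the furniture and walls round the work are solid. World frame = base frame: x ahead of the robot, y to its left, z up, the work surface at z = 0. Lengths are in m, angles in rad, forces in N, time in s.
With the tool pointing down it reaches from about 0.35 to 0.875 m from the base axis. Payload 4.2 kg.
Tool frame: the origin (TCP) lies on the front face of the gripper's body, between the roots of the fingers; the fingertips stand 70 mm ahead of it and the grasp point (between the pads) lies 51 mm ahead of it; z points along the fingers, y is the line along which they close (so a half turn about z gives the same grasp; the last joint's range is limited). The gripper opens to 87 mm and grips with 3 to 60 N. Pads are 19 mm wide; open, the fingers measure 117 mm over their backs; the gripper's body (75 mm by 190 mm) begins 51 mm behind the grasp point.
Start: joints at [1.518, 0.385, 0.008, 0, -1.194, -0.259], TCP at [0.192, 0.595, 0.292] pointing down, gripper open.
Joint ranges: [-3.14, 3.14], [-1.21, 2.06], [-1.07, 1.41], [-3.16, 2.05], [-2.99, -0.16], [-3.1, 3.1]. Speed limits (rad/s): [2.79, 2.79, 3.14, 3.14, 3.14, 3.14].

### API

Orientations are given as a 3x3 rotation matrix whose columns are the frame's x, y, z axes.
In Python, from cell import robot gives the robot as it stands.
- The arm moves only by the tool move_arm, never from a script. Its argument "deltas" is one flat list of numbers, 4 for each row, row after row: the shift along the tool's x, y, z in cm, then the turn about the tool's z in rad. In form: [dx, dy, dz, spin, dx, dy, dz, spin, ...]. A call has 1 to 12 rows; each row is the pose to reach, as a shift and turn from the pose commanded when the call began, along the tool's axes at that moment; what a row does not reach only later rows make up. A row lasts 1/10 s, in which the tool goes at most 50 mm and 8.59 degrees, less where a joint would pass 70% of its speed; a pose out of reach is approached as far as the arm can. A call with a gripper value outside its range is refused whole. "fingers" is the closure, from 0 (fully open) to 1 (shut), set as the call begins (left out, the last holds). The fingers move at their own pace and stop on an object; "squeeze" is the grip in N (left out, the last holds). Time passes only in rows, so rows that repeat a pose let the fingers close. It gives the time, the measured TCP pose, the force, the opening and the grip force at its end, in the units of the state.
- robot.get_state(): the state, without advancing time (a new reading comes with each control period).
- robot.get_image(name): name is "scene" or "top" or "wrist"; returns a dict with "color" (384x512x3 uint8, blue, green, red), "K" (3x3 intrinsics, pixels), "eye" and "attitude" of the camera in the world. Camera axes: x right, y up, looking along -z (the intrinsics and any distortion apply to the point x, -y, -z); pixel columns grow to the right and rows downward; lengths in m; the calibration is good to about 2 mm. A picture is of the moment at which its call begins. There is no depth.
- robot.sign_off(): hands the job in; it is judged then, once.
The state is a dict: "t": time; "joint_positions": joint angles; "joint_velocities": joint speeds; "joint_torque": joint torques, N m; "tool_pos": TCP position; "tcp_rot": TCP orientation; "contact_force": force on the tool from outside, world axes, zero at the start; "wrist_torque": the same for the moment, N m; "opening": finger opening in m; "grip_force": force on a finger pad.
Only numpy, scipy, OpenCV 4.12 (cv2) and the standard library are available. Lean on these libraries where they do the work, as an engineer would, in place of code of your own. Each camera call takes 0.05 s, during which the arm holds its last target. There are 200 camera calls.

### The job

Take the scraper block by its grip and, with its sole on the sawing board, wipe all six wood chips off the board's end into the aluminium tray there; do not touch the chips with the fingers or shift the tray. Then stand the scraper upright on the white offcut again and leave everything else on the bench where it is.

Things in the scene. Friction and masses are not known exactly. Their poses are not given: they have to be found in the camera images.
- board: Sawing board fixed to the bench: grey slab 184 (x) x 240 (y) x 12 mm on a base, upper surface 45 mm above the bench. A wooden rail 12 mm wide, 10 mm high runs along each long side (x = +-86 mm); the 160 mm channel between them runs along y, open at both ends (y = +-120 mm). The slab overhangs its base 20 mm at each end. Origin: centre of the underside, z up; yaw varies a little.
- board_top (a point): Middle of the board's upper surface, 45 mm above the bench; axes as the board's (y along the channel).
- tray: Loose open aluminium tray 190 (x) x 100 (y) x 28 mm high, walls 3 mm, about 0.9 kg, on the bench at one end of the board, either +y or -y, with 15 mm of its width tucked under the overhanging slab (centre 155 mm from the board's centre along the board's y). Origin: centre of the underside; axes parallel to the board's.
- scraper: Scraper block, pale wood, steel sole: base bar 26 (x) x 140 (y) x 26 mm high; in its middle an upright grip 26 (x) x 70 (y) mm, top 68 mm above the sole. 0.2 kg. Stands upright on the offcut, y roughly along the offcut's y. Origin: centre of the sole. Grasp across x, about 48 mm above the sole. With its 140 mm across the board's channel it has 10 mm to spare at each rail.
- offcut: White board offcut lying loose on the bench right of the vice, 140 (x) x 180 (y) x 16 mm, 0.27 kg: the scraper's parking place. Origin: centre of the underside; upper surface 16 mm above the bench.
- wood_block: Bystander: plain wood block 45 x 120 x 35 mm lying on the bench at the end of the board that has no tray, its 120 mm across the channel. Origin: centre of the underside.
- tape_measure: Bystander: tape measure 75 x 110 x 34 mm on the bench behind the vice. Origin: centre of the underside.
- long_nose: Bystander: long-nose pliers 63 x 178 x 12 mm on the bench behind the offcut. Origin: centre of the underside.
- spring_clamp: Bystander: spring clamp 54 x 137 x 22 mm on the bench behind the board. Origin: centre of the underside.
- chip0: Sawn wood chip, notched, about 26 x 16 x 9 mm with a small side lug, 12 g, loose on the board's upper surface. All six chips start within 65 mm across and 52 mm along the channel of the board's middle. Origin: centre of the underside of its larger part.
- chip1: Sawn wood chip, notched, about 20 x 20 x 10 mm with a small side lug, 12 g, loose on the board's upper surface. All six chips start within 65 mm across and 52 mm along the channel of the board's middle. Origin: centre of the underside of its larger part.
- chip2: Sawn wood chip, notched, about 30 x 14 x 10 mm with a small side lug, 12 g, loose on the board's upper surface. All six chips start within 65 mm across and 52 mm along the channel of the board's middle. Origin: centre of the underside of its larger part.
- chip3: Sawn wood chip, notched, about 22 x 17 x 12 mm with a small side lug, 12 g, loose on the board's upper surface. All six chips start within 65 mm across and 52 mm along the channel of the board's middle. Origin: centre of the underside of its larger part.
- chip4: Sawn wood chip, notched, about 28 x 15 x 9 mm with a small side lug, 12 g, loose on the board's upper surface. All six chips start within 65 mm across and 52 mm along the channel of the board's middle. Origin: centre of the underside of its larger part.
- chip5: Sawn wood chip, notched, about 19 x 18 x 11 mm with a small side lug, 12 g, loose on the board's upper surface. All six chips start within 65 mm across and 52 mm along the channel of the board's middle. Origin: centre of the underside of its larger part.

How it is judged:
By the outcome, as a careful person would: the job done as asked, in the order asked, and still so for the second after the job is handed in, with the robot touching nothing.
It also fails if it takes over 58 s, if anything falls off the work surface, if the arm or the gripper's body presses on something with over 40 N, if the wrist force passes 120 N, or if a joint passes its speed limit or range.

## Working session

There is one attempt and no reset: what is moved stays moved. The work goes in short steps, Python scripts to look and compute and a tool call to move; the robot and the scene stay as the last step left them, time stands still between calls to the robot, and variables do not carry over. Pictures are saved under pics/ and viewed, at most 10 in all, crops included, and the job is handed in when it is done.

Besides the shell and the picture viewer there is one more tool, called after ">>>" as a command line: name --argument value ..., lists and objects as JSON in quotes. move_arm: Moves the arm, as the interface text tells. Its arguments: {"type":"object","properties":{"deltas":{"type":"array"},"fingers":{"type":"number"},"squeeze":{"type":"number"}},"required":["deltas"]}

```bash
mkdir -p pics; ls; cat > h.py <<'E'
from cell import robot
import numpy as np, cv2
def snap(n,f=None):
    im=robot.get_image(n)
    if f: cv2.imwrite('pics/'+f,im['color'])
    return im
def ray(im,u,v,z):
    K=np.array(im['K']);d=np.linalg.solve(K,[u,v,1.]);d=np.array(im['attitude'])@[d[0],-d[1],-d[2]]
    e=np.array(im['eye']);return e+d*(z-e[2])/d[2]
def proj(im,p):
    c=np.array(im['attitude']).T@(np.array(p)-im['eye']);q=np.array(im['K'])@[c[0],-c[1],-c[2]];return q[:2]/q[2]
def st():
    s=robot.get_state();print(round(s['t'],2),np.round(s['tool_pos'],4).tolist(),np.round(s['tcp_rot'],4).tolist(),np.round(s['contact_force'],1),s['opening'],s['grip_force']);return s
E
python3 - <<'E'
from h import *
a=snap('top');b=snap('scene')
im=np.hstack([a['color'],b['color']]);cv2.imwrite('pics/a.png',cv2.resize(a['color'],(800,600),interpolation=cv2.INTER_CUBIC));cv2.imwrite('pics/b.png',b['color'])
print({k:np.round(a[k],3).tolist() for k in a if k!='color'},{k:np.round(b[k],3).tolist() for k in a if k!='color'});st()
E
```

```text
pics
{'K': [[440.684, 0.0, 255.378], [0.0, 440.684, 182.416], [0.0, 0.0, 1.0]], 'eye': [0.375, 0.046, 1.222], 'attitude': [[0.008, 0.985, -0.171], [-1.0, 0.007, -0.008], [-0.006, 0.171, 0.985]]} {'K': [[348.658, 0.0, 262.277], [0.0, 348.658, 193.518], [0.0, 0.0, 1.0]], 'eye': [0.241, -0.658, 0.585], 'attitude': [[0.907, 0.218, -0.361], [-0.422, 0.489, -0.764], [0.01, 0.845, 0.535]]}
0.1 [0.1916, 0.5945, 0.2913] [[0.9517, -0.3069, -0.0005], [-0.3069, -0.9517, -0.0019], [0.0001, 0.0019, -1.0]] [-0.1  0.5  0.1] 0.08702595654591327 0.0
```

View pics/a.png

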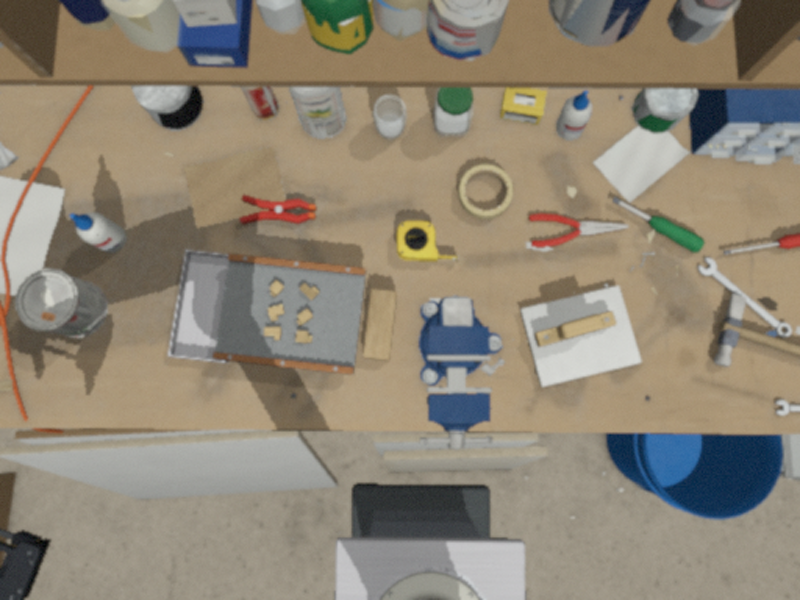

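View pics/b.png

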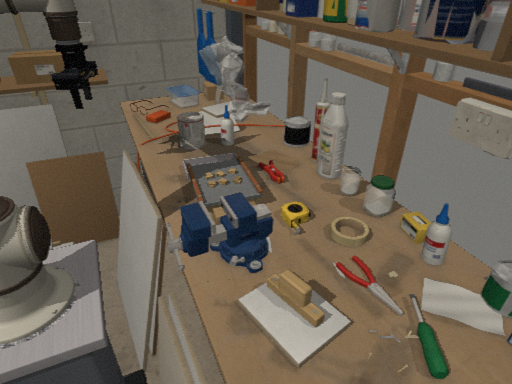

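The top view shows the board at about (295,312), with the tray on its left (+y) end and six chips at about (290,312). The scraper is on the offcut at about (577,329), in 800-wide pixels. The vice stands between them at about (455,350).

```bash
cat > m.py <<'E'
from h import *
a=snap('top');c=a['color']
L=cv2.resize(c[150:250,100:260],None,fx=5,fy=5,interpolation=cv2.INTER_CUBIC)
cv2.imwrite('pics/c.png',L[:,:800])
hsv=cv2.cvtColor(c,cv2.COLOR_BGR2HSV)
# offcut
m=((hsv[...,1]<50)&(hsv[...,2]>150)).astype(np.uint8); m[:, :325]=0;m[:,415:]=0;m[:178]=0;m[252:]=0
cs=cv2.findContours(m,0,2)[0];k=max(cs,key=cv2.contourArea);hull=cv2.convexHull(k)
P=np.array([ray(a,*p[0],0.016)[:2] for p in hull],np.float32);r=cv2.minAreaRect(P);print('offcut',r)
f=cv2.fillPoly(np.zeros_like(m),[hull],1)
w=((hsv[...,1]>70)&(f>0)).astype(np.uint8);w=cv2.morphologyEx(w,cv2.MORPH_OPEN,np.ones((3,3)))
k=max(cv2.findContours(w,0,2)[0],key=cv2.contourArea)
for z in (.042,.084):
  r=cv2.minAreaRect(np.array([ray(a,*p[0],z)[:2] for p in k],np.float32));print('scr',z,r)
# rails: reddish brown
print('rail hsv',hsv[167,190],hsv[235,190])
m=((hsv[...,0]<14)&(hsv[...,1]>100)).astype(np.uint8);m[:160]=0;m[242:]=0;m[:,:130]=0;m[:,240:]=0
for k in cv2.findContours(m,0,2)[0]:
  if cv2.contourArea(k)>40:
    r=cv2.minAreaRect(np.array([ray(a,*p[0],.055)[:2] for p in k],np.float32));print('rail',r)
cv2.imwrite('pics/d.png',cv2.resize(c[170:255,320:420],None,fx=6,fy=6,interpolation=cv2.INTER_CUBIC))
E
python3 m.py
```

```text
offcut ((0.5006834268569946, -0.2626228928565979), (0.14851438999176025, 0.18290852010250092), 13.963911056518555)
scr 0.042 ((0.510688304901123, -0.25366681814193726), (0.02380969375371933, 0.11689090728759766), 16.30256462097168)
scr 0.084 ((0.5058649182319641, -0.24298937618732452), (0.02296212874352932, 0.11272981017827988), 16.302600860595703)
rail hsv [ 13  71 148] [ 13 103 153]
rail ((0.44806185364723206, 0.29763057827949524), (0.07782275229692459, 0.010706844739615917), 83.79306030273438)
```

View pics/c.png

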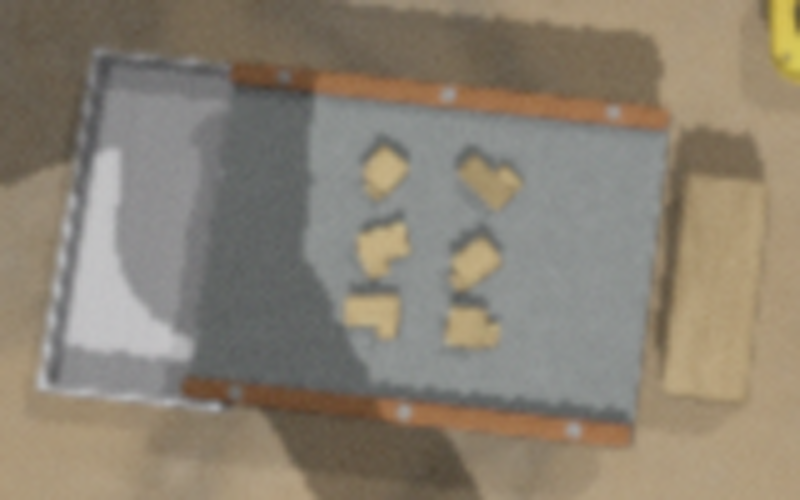

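View pics/d.png

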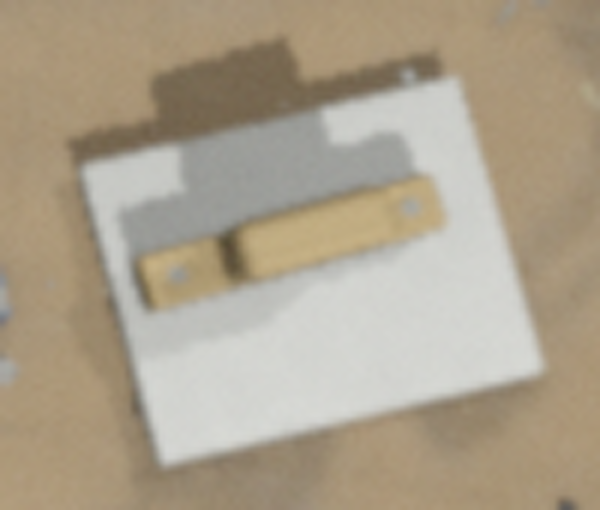

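```bash
cat > m2.py <<'E'
from h import *
a=snap('top')
C=lambda u,v,z:ray(a,100+u/5,150+v/5,z)[:2]
D=lambda u,v,z:ray(a,320+u/6,170+v/6,z)[:2]
q=[C(232,64,.055),C(668,106,.055),C(632,443,.055),C(182,380,.055)]
c=sum(q)/4;d=(q[0]-q[1]+q[3]-q[2])/2
print('board',np.round(q,3).tolist(),c,np.linalg.norm(d),'yaw',np.arctan2(-d[0],d[1]))
s1,s2=D(178,274,.042),D(410,207,.042);d=s1-s2
e1,e2=D(144,284,.042),D(438,201,.042)
print('scr',(s1+s2)/2,(e1+e2)/2,'len',np.linalg.norm(e1-e2),'yaw',np.arctan2(-d[0],d[1]))
o=[D(*p,.016) for p in ((80,165),(460,78),(543,373),(162,465))];print('off',np.round(o,3).tolist(),sum(o)/4)
print('chips',np.round([C(*p,.055) for p in ((385,170),(490,180),(383,247),(475,260),(372,315),(472,327))],3).tolist())
print('tray far',C(97,52,.028),C(40,390,.028),'block',C(683,178,.035),C(763,180,.035),C(745,402,.035),C(663,392,.035))
E
python3 m2.py
python3 -c "
from h import *
s=st();w=snap('wrist');print(np.round(w['eye'],3),np.round(w['attitude'],3).tolist(),s['joint_positions'])"
```

```text
board [[0.63, 0.352], [0.609, 0.115], [0.428, 0.13], [0.459, 0.369]] [0.5313194  0.24146735] 0.23945534055415585 yaw -0.1105033330209857
scr [ 0.5073173  -0.25010361] [ 0.50642436 -0.2487878 ] len 0.138011206728783 yaw 0.28684037130913237
off [[0.544, -0.16], [0.586, -0.336], [0.451, -0.367], [0.408, -0.193]] [ 0.49733914 -0.26395575]
chips [[0.572, 0.266], [0.567, 0.209], [0.531, 0.266], [0.524, 0.216], [0.494, 0.27], [0.488, 0.217]]
tray far [0.64235226 0.43412793] [0.45484315 0.45357544] block [0.57251533 0.10681096] [0.57172086 0.06310264] [0.45090677 0.07163884] [0.45591339 0.11574732]
0.2 [0.1916, 0.5946, 0.2916] [[0.9518, -0.3068, -0.0003], [-0.3068, -0.9518, -0.0013], [0.0001, 0.0013, -1.0]] [-0.2  0.3  0.7] 0.08686015740558423 0.0
[0.262 0.572 0.384] [[-0.306, 0.917, 0.257], [-0.952, -0.295, -0.081], [0.002, -0.269, 0.963]] [ 1.51761140e+00  3.85267504e-01  7.19785543e-03 -2.56316580e-04
 -1.19399952e+00 -2.58573756e-01]
```

```bash
cat >> h.py <<'E'
def to(*tg):
    "targets (x,y,z,yaw of scraper/board frame or None) -> deltas"
    s=st();R=np.array(s['tcp_rot']);p=np.array(s['tool_pos'])
    xa=np.arctan2(R[1,0],R[0,0])
    for t in tg:
        d=R.T@(np.array(t[:3])-p)*100
        sp=0 if t[3] is None else xa-(t[3]-np.pi/2)
        print(np.round(d,2).tolist(),round((sp+np.pi)%(2*np.pi)-np.pi,3))
E
python3 -c "
from h import *
to((.45,.23,.33,-.1))"
```

```text
0.25 [0.1916, 0.5947, 0.2918] [[0.9518, -0.3068, -0.0002], [-0.3068, -0.9518, -0.001], [0.0001, 0.001, -1.0]] [-0.2 -0.  -0. ] 0.08676742327971892 0.0
[35.78, 26.79, -3.79] 1.359
```

>>> move_arm --deltas '[3.6,2.7,-0.4,0.14,7.2,5.4,-0.8,0.27,10.7,8,-1.2,0.4,14.3,10.7,-1.6,0.54,18,13.4,-2,0.68,21.5,16,-2.4,0.82,25,18.8,-2.8,0.95,28.6,21.4,-3.2,1.09,32.2,24,-3.5,1.22,35.8,26.8,-3.8,1.36,35.8,26.8,-3.8,1.36,35.8,26.8,-3.8,1.36]' --fingers 0

```text
t: 1.45
tool_pos: [0.4506, 0.229, 0.3302]
tcp_rot: [[-0.103, -0.995, -0.0], [-0.995, 0.103, 0.0], [-0.0, 0.0, -1.0]]
contact_force: [0.5, -0.2, -0.0]
opening: 0.0871
grip_force: 0.0
```

```bash
python3 -c "
from h import *
s=st();w=snap('wrist','e.png');print(np.round(w['eye'],3),np.round(w['attitude'],3).tolist(),np.round(w['K'],0).tolist(),s['joint_positions'])
import pickle;pickle.dump(w,open('e.pkl','wb'))
to((.507,-.249,.25,.287))"
```

```text
1.45 [0.4506, 0.229, 0.3302] [[-0.1028, -0.9947, -0.0001], [-0.9947, 0.1028, 0.0002], [-0.0002, 0.0002, -1.0]] [ 0.5 -0.2 -0. ] 0.08706124168557325 0.0
[0.443 0.156 0.423] [[-0.995, -0.098, -0.027], [0.102, -0.958, -0.268], [0.001, -0.269, 0.963]] [[328.0, 0.0, 250.0], [0.0, 328.0, 191.0], [0.0, 0.0, 1.0]] [ 7.91730584e-01  1.52948521e-01 -2.15496449e-01 -2.74631256e-04
 -1.20229637e+00 -8.94589896e-01]
1.5 [0.4502, 0.2298, 0.3301] [[-0.101, -0.9949, -0.0003], [-0.9949, 0.101, 0.0001], [-0.0001, 0.0003, -1.0]] [ 0.6  0.5 -0.6] 0.0872747804249781 0.0
[47.06, -10.49, 8.0] -0.388
```

View pics/e.png

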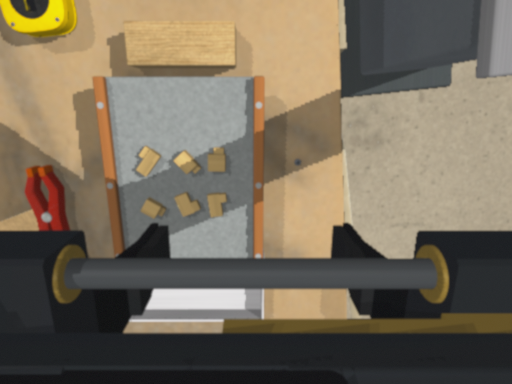

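The wrist view shows the rails with screws at (100,107) and (109,185) on the left and (258,105), (258,185) and (258,257) on the right. The near board corners are (94,77) and (264,76). The chips lie in two rows in the middle.

```bash
python3 -c "
from h import *
import pickle;w=pickle.load(open('e.pkl','rb'))
f=lambda u,v:ray(w,u,v,.055)[:2]
A=[f(100,107),f(109,185)];B=[f(258,105),f(258,185),f(258,257)]
print(np.round(A+B,4).tolist(),'corn',f(94,77),f(264,76))
for d in (A[0]-A[1],B[0]-B[2],):print('yaw',np.arctan2(d[0],-d[1]),np.linalg.norm(d))
print('mid',(A[1]+B[1])/2,np.linalg.norm(A[1]-B[1]),'yaw',np.arctan2(*(A[1]-B[1])[::-1]))
h=cv2.cvtColor(w['color'],cv2.COLOR_BGR2HSV)
print('end mid',(f(94,77)+f(264,76))/2+np.array([.1,.995])*.12)
"
```

```text
[[0.6059, 0.1469], [0.6152, 0.2339], [0.4349, 0.1623], [0.4435, 0.2516], [0.4523, 0.3429]] corn [0.60532547 0.11593627] [0.42575521 0.13332575]
yaw -0.10628078654437798 0.08754771361669217
yaw -0.09570454103290138 0.18146271415431328
mid [0.52935279 0.2427522 ] 0.1726084406388772 yaw -0.10230292667266704
end mid [0.52754034 0.24403101]
```

>>> move_arm --deltas '[4.5,-1,0.5,-0.04,9,-2,1,-0.08,13.5,-3,1.5,-0.12,18,-4,2,-0.16,22.5,-5,2.5,-0.2,27,-6,3,-0.24,31,-7,4,-0.28,35,-8,5,-0.32,38.5,-9,5,-0.35,40.1,-10.5,5,-0.39,40.1,-10.5,5,-0.39,40.1,-10.5,5,-0.39]'

```text
t: 2.7
tool_pos: [0.5144, -0.1786, 0.2797]
tcp_rot: [[0.286, -0.958, -0.001], [-0.958, -0.286, 0.0], [-0.001, 0.001, -1.0]]
contact_force: [-1.7, 0.9, -0.5]
opening: 0.0874
grip_force: 0.0
```

```bash
python3 -c "
from h import *
s=st();w=snap('wrist','f.png')
import pickle;pickle.dump(w,open('f.pkl','wb'))"
```

```text
2.7 [0.5144, -0.1786, 0.2797] [[0.2858, -0.9583, -0.0011], [-0.9583, -0.2858, 0.0004], [-0.0007, 0.0009, -1.0]] [-1.7  0.9 -0.5] 0.08743174365507453 0.0
```

View pics/f.png

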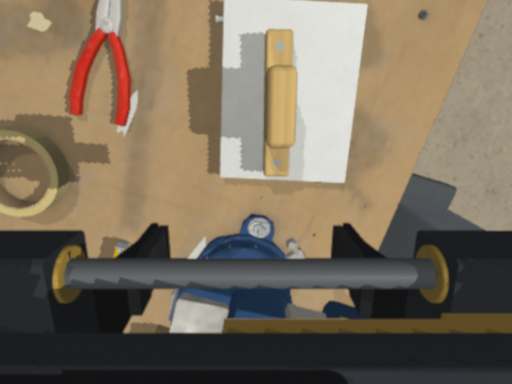

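The wrist view shows the scraper with screws at (280,47) and (277,163), and its grip top spanning about (271–297, 66–147). The offcut lies to its right.

```bash
python3 -c "
from h import *
import pickle;w=pickle.load(open('f.pkl','rb'))
f=lambda u,v,z:ray(w,u,v,z)[:2]
a,b=f(280,47,.042),f(277,163,.042);d=b-a
print('screws',(a+b)/2,np.linalg.norm(d),'yaw',np.arctan2(-d[0],d[1]))
print('ends',(f(279,30,.042)+f(276.5,175,.042))/2,'grip',f(283.5,106.5,.084))
o=[f(223,0,.016),f(367,3,.016),f(346,183,.016),f(220,178,.016)];print('off',np.round(o,3).tolist(),sum(o)/4)
to((.508,-.25,.16,.287),(.508,-.25,.115,.287))
"
```

```text
screws [ 0.50635552 -0.24963391] 0.10959350521725231 yaw 0.28732844756884907
ends [ 0.50735218 -0.25032501] grip [ 0.50623707 -0.25173947]
off [[0.587, -0.331], [0.452, -0.368], [0.406, -0.193], [0.543, -0.159]] [ 0.4970112  -0.26273986]
2.75 [0.5142, -0.1783, 0.2799] [[0.2865, -0.9581, -0.0008], [-0.9581, -0.2865, 0.0004], [-0.0006, 0.0007, -1.0]] [ 0.5  0.3 -0.2] 0.08703215722922507 0.0
[6.7, 2.64, 11.99] 0.004
[6.7, 2.64, 16.49] 0.004
```

>>> move_arm --deltas '[3,1.3,3,0,6.6,2.75,6,0,6.65,2.75,10,0,6.65,2.75,13,0,6.65,2.75,15,0,6.65,2.75,16.3,0,6.65,2.75,16.3,0,6.65,2.75,16.3,0,6.65,2.75,16.3,0]'

```text
t: 3.65
tool_pos: [0.5078, -0.251, 0.1188]
tcp_rot: [[0.286, -0.958, 0.003], [-0.958, -0.286, -0.001], [0.002, -0.003, -1.0]]
contact_force: [-0.0, 0.4, 0.1]
opening: 0.0869
grip_force: 0.0
```

>>> move_arm --deltas '[0,0,0,0,0,0,0,0,0,0,0,0,0,0,0,0,0,0,0,0,0,0,0,0,0,0,0,0,0,0,0,0,0,0,0,0,0,0,0,0]' --fingers 1 --squeeze 35

```text
t: 4.65
tool_pos: [0.5069, -0.2512, 0.1172]
tcp_rot: [[0.285, -0.959, 0.0], [-0.959, -0.285, -0.0], [0.0, -0.0, -1.0]]
contact_force: [0.3, 0.4, -0.9]
opening: 0.0257
grip_force: 34.9
```

```bash
python3 -c "
from h import *
to((.507,-.251,.33,.287),(.48,-.05,.33,.1),(.5192,.146,.33,-.101),(.5192,.146,.18,-.101))
"
```

```text
4.65 [0.5069, -0.2512, 0.1172] [[0.285, -0.9585, 0.0002], [-0.9585, -0.285, -0.0], [0.0001, -0.0002, -1.0]] [ 0.3  0.4 -0.9] 0.025667420866192392 34.91749192602583
[-0.01, -0.01, -21.28] 0.002
[-20.05, -3.16, -21.28] 0.189
[-37.72, -12.5, -21.28] 0.39
[-37.72, -12.5, -6.28] 0.39
```

>>> move_arm --deltas '[0,0,-2,0,0,0,-6,0,0,0,-10.5,0,0,0,-15,0,0,0,-19,0,-2,-0.3,-21.3,0,-6,-1,-21.3,0.05,-10,-1.6,-21.3,0.1,-14,-2.4,-21.3,0.14,-18,-3.2,-21.3,0.18,-22,-4.5,-21.3,0.22,-26,-6.5,-21.3,0.26]'

```text
t: 5.85
tool_pos: [0.4937, 0.0179, 0.3302]
tcp_rot: [[0.027, -1.0, -0.001], [-1.0, -0.027, 0.0], [-0.0, 0.001, -1.0]]
contact_force: [0.7, -0.2, -1.5]
opening: 0.0255
grip_force: 34.9
```

```bash
python3 -c "
from h import *
to((.5192,.146,.33,-.101),(.5192,.146,.18,-.101))
"
```

```text
5.85 [0.4937, 0.0179, 0.3302] [[0.0269, -0.9996, -0.0009], [-0.9996, -0.0269, 0.0003], [-0.0003, 0.0009, -1.0]] [ 0.7 -0.2 -1.5] 0.025516307617978667 34.91196980663517
[-12.74, -2.89, 0.02] 0.128
[-12.73, -2.91, 15.02] 0.128
```

>>> move_arm --deltas '[-4,-0.9,0,0.04,-8,-1.8,0,0.08,-11.5,-2.6,0,0.12,-12.7,-2.9,0,0.128,-12.7,-2.9,2,0.128,-12.7,-2.9,6,0.128,-12.7,-2.9,10,0.128,-12.7,-2.9,13.5,0.128,-12.7,-2.9,15,0.128,-12.7,-2.9,15,0.128,-12.7,-2.9,15,0.128]'

```text
t: 6.95
tool_pos: [0.5207, 0.1441, 0.1806]
tcp_rot: [[-0.099, -0.995, 0.0], [-0.995, 0.099, -0.0], [0.0, -0.0, -1.0]]
contact_force: [0.1, -0.4, -1.1]
opening: 0.0258
grip_force: 34.9
```

```bash
python3 -c "
from h import *
w=snap('wrist');t=snap('top');c=snap('scene')
A=cv2.resize(t['color'][140:250,95:260],None,fx=2.4,fy=2.4,interpolation=2);B=w['color'][:264,:400];H=max(A.shape[0],B.shape[0])
p=lambda x:cv2.copyMakeBorder(x,0,H-x.shape[0],0,0,0)
cv2.imwrite('pics/g.png',np.hstack([p(A),p(B)]));print(A.shape)
import pickle;pickle.dump((w,t),open('g.pkl','wb'))
to((.5192,.146,.150,-.101),(.5192,.146,.1462,-.101))
"
```

```text
(264, 396, 3)
7.1 [0.5211, 0.1446, 0.1818] [[-0.0988, -0.9951, 0.0027], [-0.9951, 0.0988, 0.0015], [-0.0017, -0.0025, -1.0]] [ 0.5  0.3 -2. ] 0.026075147766589306 34.91545478042099
[-0.12, 0.21, 3.18] 0.002
[-0.12, 0.21, 3.56] 0.002
```

View pics/g.png

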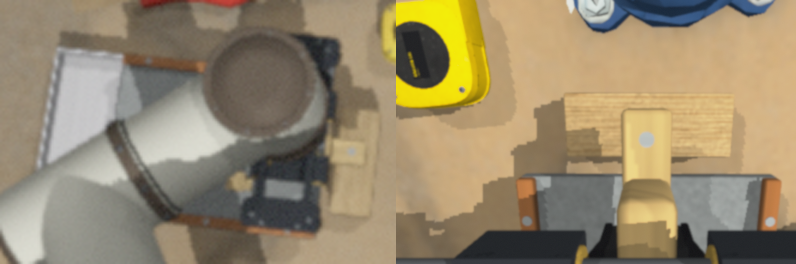

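The scraper is well held, but its long axis (image right, about (645,140)) runs along the channel. It needs a quarter turn before I lower it, and I'll do that slightly higher up.

>>> move_arm --deltas '[0,0.1,-1.5,-0.1,-0.1,0.2,-3,-0.23,-0.1,0.2,-4,-0.37,-0.1,0.2,-4,-0.51,-0.1,0.2,-4,-0.65,-0.1,0.2,-4,-0.79,-0.1,0.2,-4,-0.93,-0.1,0.2,-4,-1.07,-0.1,0.2,-4,-1.21,-0.1,0.2,-4,-1.35,-0.1,0.2,-4,-1.47,-0.1,0.2,-4,-1.57]'

```text
t: 8.3
tool_pos: [0.5187, 0.1457, 0.2216]
tcp_rot: [[0.995, -0.095, 0.002], [-0.095, -0.995, 0.001], [0.002, -0.002, -1.0]]
contact_force: [-0.4, 0.6, -1.2]
opening: 0.0258
grip_force: 34.9
```

```bash
python3 -c "
from h import *
to((.5192,.146,.180,-.101+np.pi/2),(.5192,.146,.150,-.101+np.pi/2),(.5192,.146,.1462,-.101+np.pi/2))
w=snap('wrist');c=snap('scene')
import pickle;pickle.dump((w,c),open('i.pkl','wb'))
B=cv2.resize(c['color'][110:240,150:300],None,fx=2.9,fy=2.9,interpolation=2)[:384]
B=cv2.copyMakeBorder(B,0,384-B.shape[0],0,0,0)
cv2.imwrite('pics/i.png',np.hstack([w['color'],B])[:,:800])
"
```

```text
8.3 [0.5187, 0.1457, 0.2216] [[0.9955, -0.0951, 0.0022], [-0.0951, -0.9955, 0.0014], [0.002, -0.0016, -1.0]] [-0.4  0.6 -1.2] 0.02579005861215693 34.91560470494733
[0.03, -0.03, 4.16] 0.006
[0.03, -0.02, 7.16] 0.006
[0.03, -0.02, 7.54] 0.006
```

View pics/i.png

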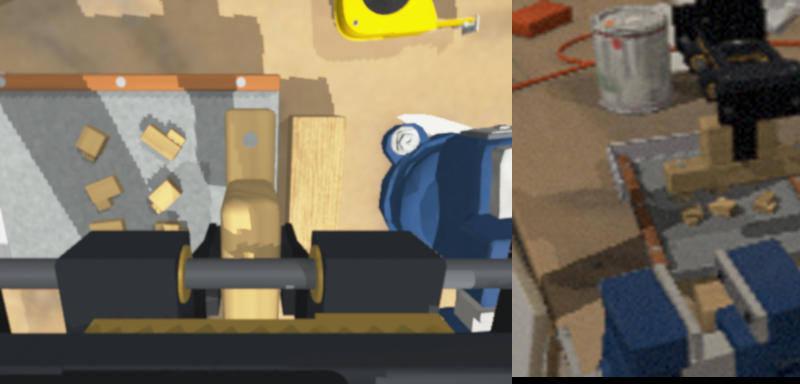

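The wrist view shows the scraper across the channel at the board's -y end, with its far screw at (250,139). All the chips are on its tray side. I'll check the lateral alignment, then lower it.

```bash
python3 -c "
from h import *
import pickle;w,c=pickle.load(open('i.pkl','rb'))
p=ray(w,250,139,.2216-.1012+.026)[:2]
e=(ray(w,226,110,.1464)+ray(w,273,110,.1464))[:2]/2
b=np.array([.529,.2425]);X=np.array([np.cos(.101),-np.sin(.101)]);Y=np.array([np.sin(.101),np.cos(.101)])
for q in(p,e):print(q,(q-b)@X,(q-b)@Y)
for u,v in((1,82),(120,82),(240,82)):
  q=ray(w,u,v,.055)[:2];print('rail screw',(q-b)@X,(q-b)@Y)
"
```

```text
[0.57280546 0.14060128] 0.05385649762333557 -0.09696259153662959
[0.58710291 0.13949626] 0.06819250654996609 -0.09662039070644671
rail screw 0.08478062004000836 0.0906506385043713
rail screw 0.08536594657993885 0.0011179950915913615
rail screw 0.08595575964952276 -0.08910091629675754
```

>>> move_arm --deltas '[0,0,2,0.006,0,0,4.5,0.006,0,0,6,0.006,0,0,6.8,0.006,0,0,7,0.006,0,0,7,0.006,0,0,7,0.006]'

```text
t: 9.1
tool_pos: [0.5191, 0.1459, 0.1513]
tcp_rot: [[0.994, -0.106, 0.002], [-0.106, -0.994, 0.001], [0.002, -0.001, -1.0]]
contact_force: [-0.1, -0.1, -0.9]
opening: 0.0257
grip_force: 34.9
```

>>> move_arm --deltas '[0,0,0.3,0,0,0,0.45,0,0,0,0.5,0,0,0,0.5,0,0,0,0.5,0]'

```text
t: 9.6
tool_pos: [0.5186, 0.1457, 0.1462]
tcp_rot: [[0.994, -0.105, 0.001], [-0.105, -0.994, 0.0], [0.001, -0.0, -1.0]]
contact_force: [-2.0, 0.5, 5.9]
opening: 0.0261
grip_force: 34.9
```

>>> move_arm --deltas '[0,-0.5,0.03,0,0,-1.5,0.05,0,0,-2.5,0.05,0,0,-3.5,0.05,0,0,-4.5,0.05,0,0,-5.5,0.05,0,0,-6.5,0.05,0,0,-7.5,0.05,0,0,-8.5,0.05,0,0,-9.5,0.05,0,0,-10,0.05,0,0,-10,0.05,0]'

```text
t: 10.8
tool_pos: [0.5293, 0.2439, 0.1461]
tcp_rot: [[0.995, -0.104, -0.0], [-0.104, -0.995, -0.003], [0.0, 0.003, -1.0]]
contact_force: [-1.8, -4.5, 7.7]
opening: 0.0256
grip_force: 34.9
```

```bash
python3 -c "
from h import *
s=st();b=np.array([.529,.2425]);X=np.array([np.cos(.101),-np.sin(.101)]);Y=np.array([np.sin(.101),np.cos(.101)])
q=s['tool_pos'][:2]-b;print(q@X,q@Y)
w=snap('wrist');cv2.imwrite('pics/j.png',w['color'])
g=b+.121*Y;to((g[0],g[1],.146,-.101+np.pi/2))
"
```

```text
10.8 [0.5293, 0.2439, 0.1461] [[0.9945, -0.1044, -0.0003], [-0.1044, -0.9945, -0.0033], [0.0001, 0.0033, -1.0]] [-1.8 -4.5  7.7] 0.025603548775585336 34.91473427115125
0.00013329697090822505 0.0014359458336481736
10.85 [0.5293, 0.2439, 0.1462] [[0.9945, -0.1045, -0.0001], [-0.1045, -0.9945, -0.0029], [0.0002, 0.0029, -1.0]] [-1.3 -3.5  8.5] 0.025929321594650747 34.91403538151644
[-0.06, -11.96, -0.02] -0.004
```

View pics/j.png

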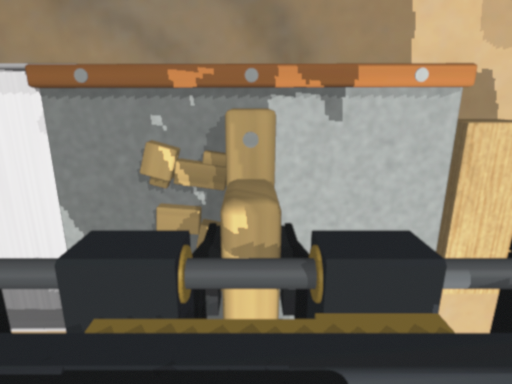

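The scraper is mid-board with its sole flat. The chips are bunched ahead of its face at x≈140–225 px, and none are behind it.

>>> move_arm --deltas '[0,-0.5,0,0,0,-1.5,0,0,0,-2.5,0,0,0,-3.5,0,0,0,-4.5,0,0,0,-5.5,0,0,0,-6.5,0,0,0,-7.5,0,0,0,-8.5,0,0,0,-9.5,0,0,0,-10.3,0,0,0,-11,0,0]'

```text
t: 12.05
tool_pos: [0.541, 0.3526, 0.1462]
tcp_rot: [[0.994, -0.105, -0.001], [-0.105, -0.994, -0.005], [-0.0, 0.005, -1.0]]
contact_force: [-0.8, -5.8, 8.3]
opening: 0.0262
grip_force: 34.9
```

>>> move_arm --deltas '[0,-0.5,0,0,0,-1,0,0,0,-1.3,0,0,0,-1.3,0,0,0,-1.3,0,0]'

```text
t: 12.55
tool_pos: [0.5424, 0.3657, 0.1462]
tcp_rot: [[0.994, -0.105, -0.0], [-0.105, -0.994, -0.003], [0.0, 0.003, -1.0]]
contact_force: [-0.6, -5.7, 7.2]
opening: 0.0252
grip_force: 34.9
```

```bash
python3 -c "
from h import *
s=st();w=snap('wrist');t=snap('top')
A=cv2.resize(t['color'][140:250,90:260],None,fx=1.7,fy=1.7,interpolation=2)
B=cv2.copyMakeBorder(A,0,384-A.shape[0],0,0,0)
cv2.imwrite('pics/k.png',np.hstack([w['color'],B])[:,:800])
"
```

```text
12.55 [0.5424, 0.3657, 0.1462] [[0.9945, -0.1052, -0.0], [-0.1052, -0.9944, -0.0034], [0.0003, 0.0034, -1.0]] [-0.6 -5.7  7.2] 0.025248558563031313 34.91356120983255
```

View pics/k.png

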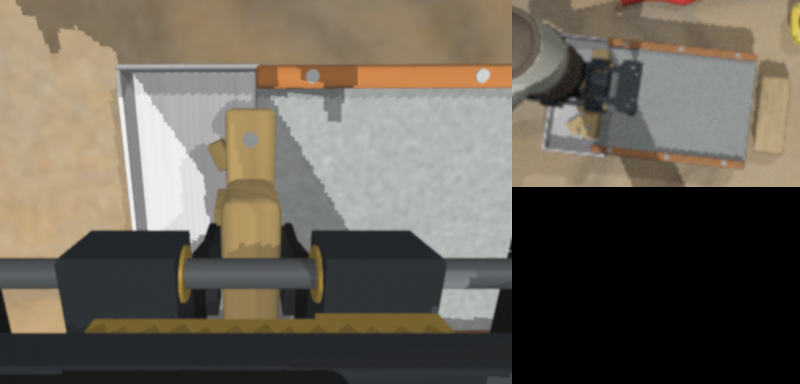

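>>> move_arm --deltas '[0,0,-1,0,0,0,-4,0,0,0,-8,0,0,0,-12,0,0,0,-16,0,0,1,-18.5,0.02,0,5,-18.5,0.12,0,9.5,-18.5,0.22,0,14,-18.5,0.32,0,18.5,-18.5,0.42,0,23,-18.5,0.52,0,27,-18.5,0.62]'

```text
t: 13.85
tool_pos: [0.5128, 0.0971, 0.33]
tcp_rot: [[0.745, -0.667, 0.001], [-0.667, -0.745, 0.001], [-0.0, -0.001, -1.0]]
contact_force: [0.2, -0.4, -1.5]
opening: 0.0256
grip_force: 34.9
```

```bash
python3 -c "
from h import *
t=snap('top')
A=cv2.resize(t['color'][145:250,85:260],None,fx=4.5,fy=4.5,interpolation=2)
cv2.imwrite('pics/l.png',A[:600,:790])
to((.48,-.05,.33,.287),(.507,-.251,.33,.287),(.5069,-.2512,.18,.287),(.5069,-.2512,.1185,.287))
"
```

```text
13.9 [0.5114, 0.0929, 0.3302] [[0.7406, -0.6719, -0.0018], [-0.6719, -0.7406, -0.0014], [-0.0004, 0.0023, -1.0]] [-2.5 -2.4 -1.7] 0.025642408050521204 34.90232010895852
[7.28, 12.69, 0.05] 0.547
[22.78, 25.77, 0.07] 0.547
[22.8, 25.75, 15.07] 0.547
[22.8, 25.74, 21.22] 0.547
```

View pics/l.png

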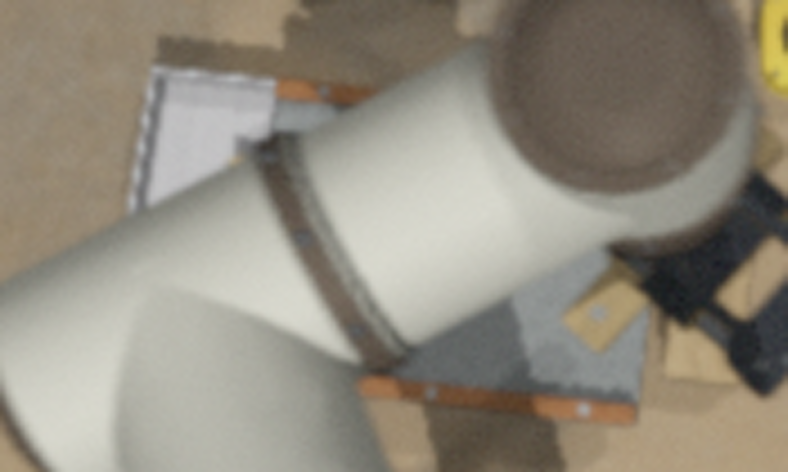

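The arm hides most of the tray in that view. I've now used up the picture views (11, one over the limit), so from here on I check by colour masks and numbers only.

>>> move_arm --deltas '[2.3,2.6,0,0.06,4.6,5.2,0,0.12,7.4,8,0,0.18,10.2,11,0,0.25,13,14.2,0,0.32,15.8,17.5,0,0.39,18.3,20.7,0,0.46,20.8,23.5,0,0.52,22.5,25.4,0,0.547,22.8,25.7,0,0.547,22.8,25.7,0,0.547,22.8,25.7,0,0.547]'

```text
t: 15.1
tool_pos: [0.5135, -0.244, 0.3297]
tcp_rot: [[0.294, -0.956, 0.0], [-0.956, -0.294, 0.001], [-0.0, -0.0, -1.0]]
contact_force: [-0.2, -0.7, -2.2]
opening: 0.0256
grip_force: 34.9
```

```bash
cat > chk.py <<'E'
from h import *
t=snap('top')
b=np.array([.529,.2425]);X=np.array([np.cos(.101),-np.sin(.101)]);Y=np.array([np.sin(.101),np.cos(.101)])
h=cv2.cvtColor(t['color'],cv2.COLOR_BGR2HSV)
def box(x0,x1,y0,y1,z):
    p=[proj(t,[*(b+x*X+y*Y),z]) for x,y in((x0,y0),(x1,y0),(x1,y1),(x0,y1))]
    return cv2.fillPoly(np.zeros(h.shape[:2],np.uint8),[np.int32(np.round(p))],1)
for n,m,z in(('board',box(-.076,.076,-.116,.118,.045),.05),('tray',box(-.092,.092,.124,.2,.0),.008),('around',box(-.14,.14,.213,.26,0),0)):
    w=((h[...,1]>75)&(h[...,0]>8)&(h[...,0]<28)&(m>0)).astype(np.uint8)
    n2,_,S,C=cv2.connectedComponentsWithStats(w)
    print(n,m.sum(),'wood px',w.sum())
    if n!='around':
      for s,c in zip(S[1:],C[1:]):
        q=ray(t,*c,z)[:2]-b
        if s[4]>3:print('  area',s[4],np.round([q@X,q@Y],3))
m=((h[...,1]<50)&(h[...,2]>150)).astype(np.uint8); m[:, :325]=0;m[:,415:]=0;m[:178]=0;m[252:]=0
E
python3 chk.py; python3 -c "
from h import *
to((.5069,-.2512,.18,.287),(.5069,-.2512,.1185,.287))"
```

```text
board 4992 wood px 0
tray 1912 wood px 154
  area 4 [0.09  0.125]
  area 27 [0.037 0.142]
  area 46 [-0.003  0.142]
  area 16 [-0.035  0.138]
  area 39 [-0.047  0.164]
  area 22 [-0.083  0.126]
around 1767 wood px 2
15.15 [0.5136, -0.2437, 0.3298] [[0.295, -0.9555, 0.0002], [-0.9555, -0.295, 0.0003], [-0.0002, -0.0003, -1.0]] [ 0.1 -0.3 -1.3] 0.025937704423441874 34.90325050173851
[0.52, 0.86, 14.98] 0.012
[0.52, 0.86, 21.13] 0.012
```

>>> move_arm --deltas '[0.3,0.5,2,0.012,0.5,0.85,6,0.012,0.5,0.85,10.5,0.012,0.5,0.85,15,0.012,0.5,0.85,18,0.012,0.5,0.85,19.5,0.012,0.5,0.85,20.5,0.012,0.5,0.85,20.7,0.012,0.5,0.85,20.7,0.012,0.5,0.85,20.7,0.012]'

```text
t: 16.15
tool_pos: [0.5077, -0.252, 0.1241]
tcp_rot: [[0.283, -0.959, 0.003], [-0.959, -0.283, -0.001], [0.001, -0.002, -1.0]]
contact_force: [-0.7, -0.7, -0.6]
opening: 0.0259
grip_force: 34.9
```

>>> move_arm --deltas '[0,0,0.2,0,0,0,0.4,0,0,0,0.5,0,0,0,0.5,0,0,0,0.5,0]'

```text
t: 16.65
tool_pos: [0.5068, -0.2521, 0.1178]
tcp_rot: [[0.282, -0.959, 0.0], [-0.959, -0.282, -0.0], [0.0, -0.0, -1.0]]
contact_force: [0.3, -1.0, -1.7]
opening: 0.0257
grip_force: 34.9
```

>>> move_arm --deltas '[0,0,0.05,0,0,0,0.1,0,0,0,0.1,0,0,0,0.1,0]'

```text
t: 17.05
tool_pos: [0.5069, -0.2521, 0.1172]
tcp_rot: [[0.282, -0.959, 0.0], [-0.959, -0.282, -0.0], [0.0, -0.0, -1.0]]
contact_force: [-2.0, 0.6, 3.1]
opening: 0.0259
grip_force: 34.9
```

Contact felt. Release, then go straight up.

>>> move_arm --deltas '[0,0,0,0,0,0,0,0,0,0,0,0,0,0,0,0,0,0,0,0,0,0,0,0,0,0,0,0,0,0,0,0,0,0,0,0,0,0,0,0]' --fingers 0

```text
t: 18.05
tool_pos: [0.5068, -0.252, 0.1168]
tcp_rot: [[0.282, -0.959, 0.0], [-0.959, -0.282, 0.0], [0.0, -0.0, -1.0]]
contact_force: [0.4, 0.3, 0.4]
opening: 0.0865
grip_force: 0.0
```

>>> move_arm --deltas '[0,0,-1,0,0,0,-4,0,0,0,-8,0,0,0,-12,0,0,0,-16,0,-4,0,-18,0,-7,0,-18,0,-7,0,-18,0,-7,0,-18,0,-7,0,-18,0]'

```text
t: 19.05
tool_pos: [0.4872, -0.1853, 0.2969]
tcp_rot: [[0.282, -0.959, -0.0], [-0.959, -0.282, -0.0], [0.0, 0.0, -1.0]]
contact_force: [0.2, -0.4, -0.1]
opening: 0.0871
grip_force: 0.0
```

```bash
python3 chk.py; python3 - <<'E'
from h import *
st();w=snap('wrist')
c=w['color'];h=cv2.cvtColor(c,cv2.COLOR_BGR2HSV)
m=((h[...,1]<50)&(h[...,2]>150)).astype(np.uint8)
k=max(cv2.findContours(m[:220],0,2)[0],key=cv2.contourArea);hull=cv2.convexHull(k)
f=cv2.fillPoly(np.zeros_like(m),[hull],1)
x=((h[...,1]>70)&(f>0)).astype(np.uint8);x=cv2.morphologyEx(x,cv2.MORPH_OPEN,np.ones((3,3)))
k=max(cv2.findContours(x,0,2)[0],key=cv2.contourArea)
print('scr',cv2.minAreaRect(np.array([ray(w,*p[0],.042)[:2] for p in k],np.float32)))
print('off',cv2.minAreaRect(np.array([ray(w,*p[0],.016)[:2] for p in hull],np.float32)))
# change vs first scene picture: compact list of changed blobs
b=snap('scene')['color'];a=cv2.imread('pics/b.png')
d=(cv2.absdiff(cv2.GaussianBlur(a,(3,3),0),cv2.GaussianBlur(b,(3,3),0)).max(2)>40).astype(np.uint8)
n,_,S,C=cv2.connectedComponentsWithStats(cv2.morphologyEx(d,cv2.MORPH_OPEN,np.ones((2,2))))
print([s.tolist() for s in S[1:] if s[4]>8])
E
```

```text
board 4992 wood px 0
tray 1912 wood px 149
  area 4 [0.09  0.125]
  area 27 [0.037 0.142]
  area 43 [-0.004  0.142]
  area 15 [-0.035  0.138]
  area 38 [-0.047  0.164]
  area 22 [-0.083  0.126]
around 1767 wood px 4
19.1 [0.4872, -0.1854, 0.2966] [[0.2815, -0.9596, -0.0004], [-0.9596, -0.2815, -0.0001], [0.0, 0.0005, -1.0]] [-0.2  0.2 -0.6] 0.08712861938238145 0.0
scr ((0.506804883480072, -0.251498818397522), (0.02743891254067421, 0.13737407326698303), 16.998781204223633)
off ((0.5006489157676697, -0.2630234658718109), (0.14739105105400085, 0.1806327849626541), 13.968193054199219)
[[0, 0, 99, 110, 3161], [219, 0, 93, 54, 2698], [198, 9, 4, 6, 18], [207, 12, 5, 8, 31], [217, 52, 112, 165, 7230], [3, 78, 6, 11, 42], [0, 110, 25, 85, 1041], [163, 113, 38, 42, 700], [241, 127, 5, 4, 19], [203, 139, 40, 18, 338], [228, 155, 5, 6, 25], [219, 158, 6, 6, 29], [188, 165, 7, 15, 54], [195, 164, 23, 15, 200], [208, 175, 8, 5, 24], [159, 183, 37, 29, 496], [209, 182, 7, 7, 34], [322, 186, 6, 5, 17], [7, 209, 21, 44, 402], [30, 208, 22, 54, 735], [166, 212, 16, 12, 103], [357, 221, 12, 15, 94], [335, 233, 17, 14, 143], [66, 243, 23, 13, 118], [0, 250, 19, 42, 557], [45, 260, 21, 10, 114], [75, 292, 25, 13, 148]]
```

The scraper stands at its original spot and the board is clear. To count the chips in the tray, including any under the overhang, I'll look back from above the tray with the wrist camera.

```bash
python3 -c "
from h import *
to((.49,.1,.30,.287),(.55,.43,.26,-.101+np.pi))"
```

```text
19.2 [0.4872, -0.1855, 0.2963] [[0.2811, -0.9597, -0.0009], [-0.9597, -0.2811, -0.0001], [-0.0002, 0.0009, -1.0]] [ 0.2 -0.9 -0.6] 0.08686803534854595 0.0
[-27.32, -8.3, -0.37] -0.002
[-57.3, -23.33, 3.62] -2.756
```

>>> move_arm --deltas '[-3,-1,-1,-0.13,-6,-2,-1,-0.27,-9,-3,-1,-0.41,-12,-4,-1,-0.55,-15,-5,-1,-0.69,-18,-6,-1,-0.83,-21,-7,-1,-0.97,-24,-8,-1,-1.11,-27,-9,-1,-1.25,-30,-10,-1,-1.38,-33,-11,-1,-1.52,-36,-12.5,-1,-1.66]'

```text
t: 20.4
tool_pos: [0.5055, 0.1966, 0.3065]
tcp_rot: [[0.929, 0.371, -0.001], [0.371, -0.929, -0.001], [-0.001, 0.0, -1.0]]
contact_force: [0.9, -0.3, 0.2]
opening: 0.087
grip_force: 0.0
```

```bash
python3 -c "
from h import *
to((.55,.43,.27,-.101+np.pi))"
```

```text
20.4 [0.5055, 0.1966, 0.3065] [[0.9286, 0.3712, -0.0006], [0.3712, -0.9286, -0.0006], [-0.0008, 0.0003, -1.0]] [ 0.9 -0.3  0.2] 0.0869976180283962 0.0
[12.8, -20.02, 3.64] -1.089
```

>>> move_arm --deltas '[1.5,-2.4,0.4,-0.13,3,-4.8,0.8,-0.26,4.6,-7.2,1.3,-0.39,6.2,-9.6,1.7,-0.52,7.7,-12,2.2,-0.65,9.2,-14.5,2.6,-0.78,10.8,-17,3,-0.91,12,-19,3.5,-1.03,12.8,-20,3.6,-1.09,12.8,-20,3.6,-1.09,12.8,-20,3.6,-1.09]'

```text
t: 21.5
tool_pos: [0.5515, 0.4283, 0.2699]
tcp_rot: [[0.107, 0.994, -0.001], [0.994, -0.107, -0.001], [-0.001, -0.001, -1.0]]
contact_force: [-0.0, 0.2, -0.1]
opening: 0.0871
grip_force: 0.0
```

```bash
cat > tr.py <<'E'
from h import *
import pickle
s=st();w=snap('wrist','z.png');pickle.dump(w,open('z.pkl','wb'))
b=np.array([.529,.2425]);X=np.array([np.cos(.101),-np.sin(.101)]);Y=np.array([np.sin(.101),np.cos(.101)])
h=cv2.cvtColor(w['color'],cv2.COLOR_BGR2HSV)
P=lambda x,y,z:proj(w,[*(b+x*X+y*Y),z])
poly=np.int32([P(-.09,.121,.045),P(.09,.121,.045),P(.09,.202,.003),P(-.09,.202,.003)]);print(poly.tolist(),'far rim',P(-.095,.205,.028),P(.095,.205,.028))
m=cv2.fillPoly(np.zeros(h.shape[:2],np.uint8),[poly],1)
x=((h[...,1]>75)&(h[...,0]>8)&(h[...,0]<30)&(m>0)).astype(np.uint8)
x=cv2.morphologyEx(x,cv2.MORPH_OPEN,np.ones((2,2)))
n,_,S,C=cv2.connectedComponentsWithStats(x)
for s,c in zip(S[1:],C[1:]):
    if s[4]>15:
        q=ray(w,*c,.01)[:2]-b;e=ray(w,s[0],c[1],.01)[:2]-ray(w,s[0]+s[2],c[1],.01)[:2]
        print(s.tolist(),np.round([q@X,q@Y],3),'w mm',np.linalg.norm(e)*1000)
E
python3 tr.py
```

```text
21.5 [0.5515, 0.4283, 0.2699] [[0.1073, 0.9942, -0.001], [0.9942, -0.1073, -0.0013], [-0.0015, -0.0009, -1.0]] [-0.   0.2 -0.1] 0.08712163087487301 0.0
[[161, 237], [333, 237], [328, 153], [165, 154]] far rim [154.43098315 155.66822685] [339.27857982 154.67138925]
[191, 179, 28, 24, 373] [-0.048  0.162] w mm 31.26626528837328
[268, 201, 24, 30, 416] [0.035 0.132] w mm 27.373161914554334
[229, 203, 30, 24, 538] [-0.005  0.134] w mm 34.17727187067537
[206, 209, 18, 15, 239] [-0.038  0.133] w mm 20.5402939144688
```

```bash
cat >> tr.py <<'E'
print('--- full')
h=cv2.cvtColor(cv2.bilateralFilter(w['color'],5,25,3),cv2.COLOR_BGR2HSV)
for thr in (40,60,90):
  poly=np.int32([P(-.09,.1,.003),P(.09,.1,.003),P(.09,.202,.003),P(-.09,.202,.003)])
  m=cv2.fillPoly(np.zeros(h.shape[:2],np.uint8),[poly],1)
  x=((h[...,1]>thr)&(h[...,0]>5)&(h[...,0]<32)&(m>0)).astype(np.uint8)
  for k in cv2.findContours(x,0,1)[0]:
    if cv2.contourArea(k)<25: continue
    q=np.array([ray(w,*p[0],.01)[:2] for p in k])-b;q=np.float32(np.c_[q@X,q@Y]*1000)
    (c,sz,a)=cv2.minAreaRect(q);f=cv2.fillPoly(np.zeros_like(x),[k],1)
    v=h[...,2][f>0]
    print(thr,np.round(c),'rect',np.round(sz),'area',round(cv2.contourArea(q)),'solid',round(cv2.contourArea(q)/cv2.contourArea(cv2.convexHull(q)),2),'V pct',np.percentile(v,[5,25,50,75,95]))
E
sed -i "s/^s=st();w=.*/w=pickle.load(open('z.pkl','rb'))/" tr.py; python3 tr.py | sed -n '/full/,$p'
```

```text
--- full
40 [-39. 133.] rect [19. 22.] area 360 solid 0.96 V pct [ 98. 109. 144. 173. 217.]
40 [ -5. 135.] rect [30. 33.] area 777 solid 0.92 V pct [106. 121. 128. 141. 228.]
40 [ 35. 133.] rect [42. 23.] area 622 solid 0.82 V pct [ 84.9 106.  124.  145.5 161. ]
40 [-49. 161.] rect [24. 28.] area 515 solid 0.91 V pct [130. 214. 223. 227. 230.]
60 [-39. 133.] rect [18. 22.] area 321 solid 0.95 V pct [ 98.   114.25 148.   174.75 217.  ]
60 [ -5. 135.] rect [28. 33.] area 734 solid 0.9 V pct [106.  121.5 128.  142.  228. ]
60 [ 35. 133.] rect [41. 22.] area 567 solid 0.8 V pct [ 84. 106. 125. 148. 161.]
60 [-49. 161.] rect [22. 28.] area 466 solid 0.89 V pct [145.6 217.  224.  227.  230. ]
90 [-39. 133.] rect [17. 20.] area 278 solid 0.94 V pct [ 98.   107.25 147.5  176.75 218.  ]
90 [ -5. 135.] rect [27. 31.] area 629 solid 0.89 V pct [106.  124.  128.  145.  230.9]
90 [ 35. 133.] rect [38. 20.] area 444 solid 0.73 V pct [ 87.   111.25 127.5  153.75 162.  ]
90 [-49. 161.] rect [20. 27.] area 408 solid 0.89 V pct [189.  219.  225.  228.  229.7]
```

The blob sizes fit six chips: one at (-39,133), one at (-49,161), and two double-sized blobs (30×33 mm and 41×22 mm). The board shows no chips and the arm is clear, so I'm handing in.

```bash
python3 -c "
from cell import robot
print(robot.sign_off())"
```

```text
the job is handed in; nothing more can be done
None
```

I handed the job in at about 21.5 s: the board is clear and the scraper stands upright at its original spot on the offcut. I infer that all six chips are in the tray from blob sizes (two blobs look like touching pairs), I did not separately check that the tray and bystanders stayed put, and I viewed 11 pictures, one over the limit of 10.

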